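# Put the carver's tools back in their fitted inserts

### The arm

A 6-joint arm with a two-finger parallel gripper is mounted at the origin on the work surface. World frame = base frame: x ahead of the robot, y to its left, z up, the work surface at z = 0. Lengths are in m, angles in rad, forces in N, time in s.
With the tool pointing down it reaches from about 0.275 to 0.975 m from the base axis. Payload 8.4 kg.
Tool frame: the origin (TCP) lies where the fingers leave the gripper's body, on its centre line; the fingertips stand 88 mm ahead of it and the grasp point (between the pads) lies 69 mm ahead of it; z points along the fingers, y is the line along which they close (so a half turn about z gives the same grasp; the last joint's range is limited). The gripper opens to 92 mm and grips with 3 to 60 N. Pads are 20 mm wide; open, the fingers measure 128 mm over their backs; the gripper's body (75 mm by 189 mm) begins 69 mm behind the grasp point.
Start: joints at [-0.002, 0.353, 1.633, -0, 1.155, -0.002], TCP at [0.625, -0, 0.303] pointing down, gripper open.
Joint ranges: [-2.63, 2.63], [-0.92, 2.1], [0.06, 2.66], [-1.3, 4.44], [0, 2.69], [-3.02, 3.02]. Speed limits (rad/s): [2.22, 2.22, 2.79, 3.14, 3.14, 3.14].

### API

Orientations are given as a rotation vector (axis times angle).
In Python, from cell import ctrl gives the robot as it stands.
- The arm moves only by the tool jog_arm, never from a script. Its argument "rows" is a list of rows, each an object of numbers: "rx", "ry", "rz": the turn, a rotation vector about the tool's x, y, z in rad; "dx", "dy", "dz": the shift along the tool's x, y, z in cm; "jaw": the finger opening in cm, from 0 to 9.19. In form: [{"rx": .., "ry": .., "rz": .., "dx": .., "dy": .., "dz": .., "jaw": ..}, ...]. A call has 1 to 12 rows; each row is the pose to reach, as a shift and turn from the pose commanded when the call began, along the tool's axes at that moment; what a row does not reach only later rows make up. A row lasts 1/10 s, in which the tool goes at most 50 mm and 8.59 degrees, less where a joint would pass 70% of its speed; a pose out of reach is approached as far as the arm can. A call with a gripper value outside its range is refused whole. The fingers move at their own pace and stop on an object; the grip force is fixed at half the most. Time passes only in rows, so rows that repeat a pose let the fingers close. It gives the time, the measured TCP pose, the force, the opening and the grip force at its end, in the units of the state.
- ctrl.get_state(): the state, without advancing time (a new reading comes with each control period).
- ctrl.read_camera(name): name is "scene" or "side" or "wrist"; returns a dict with "color" (480x640x3 uint8, red, green, blue), "z_map" (480x640 float32, m along the optical axis (not along the pixel's ray), 0 where there is no reading), "K" (3x3 intrinsics, pixels), "pose" (4x4, takes a point from camera to world coordinates). Camera axes: x right, y down, z forward; pixel columns grow to the right and rows downward; lengths in m; the calibration is good to about 2 mm. The wrist camera is an equidistant fisheye: a pixel r from the principal point sees the ray r / f radians off the axis. A picture is of the moment at which its call begins.
- ctrl.close_job(): hands the job in; it is judged then, once.
The state is a dict: "clock": time; "joint_positions": joint angles; "qd": joint speeds; "joint_efforts": joint torques, N m; "ee_pos": TCP position; "ee_rot": TCP orientation; "ft_force": force on the tool from outside, world axes, zero at the start; "wrist_torque": the same for the moment, N m; "grip_width": opening from 0.0 (shut) to 1.0 (fully open); "gripper_force": force on a finger pad.
Only numpy, scipy, OpenCV 4.12 (cv2) and the standard library are available. Lean on these libraries where they do the work, as an engineer would, in place of code of your own. Each camera call takes 0.05 s, during which the arm holds its last target. There are 200 camera calls.

### The job

Carving is done for the day: put the try square, the block plane and the two round mallets away, each in the wooden insert whose recess is cut to its outline, sitting flat on the bottom of the recess. The mallets stand on their heads with the handle up, as they do now. Leave the mug and the carved panel where they are.

Things in the scene. Friction and masses are not known exactly. Their poses are not given: they have to be found in the camera images.
- try_square: loose joiner's try square lying flat, an L with outline 90 (x) x 140 (y) mm; origin at the centre of that outline, at underside height. Dark wooden stock with brass face, 90 long (along x), 30 wide (y -70 to -40), 22 high: pick it by the stock, across its width. Steel blade 28 wide (x +17 to +45), from the stock to y = +70, 3 thick, its underside 8 mm above the stock's underside. About 0.13 kg
- block_plane: loose small metal block plane standing on its sole, 140 long (y) x 40 wide (x) x 52 high; origin at the centre of the sole, z up. Its upright cheeks at the middle 70 mm of the length are 40 wide and 34 high: pick it there. Brass cap above them to 52, round wooden knob near the +y end to 43. About 0.5 kg
- big_mallet: loose large round wooden carver's mallet standing on its head, 205 high; origin at the centre of the head's underside, z along the handle. Head 70 diameter and 104 high; handle above it 28 diameter between heights 150 and 196: pick it there. About 0.35 kg
- small_mallet: loose small round wooden carver's mallet standing on its head, 155 high; origin at the centre of the head's underside, z along the handle. Head 50 diameter and 65 high; handle above it 24 diameter between heights 105 and 148: pick it there. About 0.15 kg
- insert_square: fixed plywood insert of the tool chest lying flat, 124 (x) x 172 (y) x 18 thick, with one recess 12 deep, its felt floor 6 above the bench; origin at the centre of the insert's underside, z up. L-shaped recess for the try square, 8 mm room all round: the square belongs with its origin over the insert's origin and its x and y axes along the insert's; it fits only that way round. Seated, the stock stands 10 proud of the insert
- insert_plane: fixed plywood insert of the tool chest lying flat, 124 (x) x 172 (y) x 18 thick, with one recess 12 deep, its felt floor 6 above the bench; origin at the centre of the insert's underside, z up. Rectangular recess 56 (x) x 156 (y) at its centre for the block plane, which fits either way round, length along y
- insert_big_mallet: fixed plywood insert of the tool chest lying flat, 124 (x) x 172 (y) x 18 thick, with one recess 12 deep, its felt floor 6 above the bench; origin at the centre of the insert's underside, z up. Round recess 86 diameter at its centre for the big mallet's head
- insert_small_mallet: fixed plywood insert of the tool chest lying flat, 124 (x) x 172 (y) x 18 thick, with one recess 12 deep, its felt floor 6 above the bench; origin at the centre of the insert's underside, z up. Round recess 66 diameter at its centre for the small mallet's head
- mug: bystander: white mug 80 diameter, 95 high, handle at its +y; origin at the centre of its underside
- carved_panel: bystander: unfinished arched wooden relief panel lying flat at the right of the work, about 251 long (x -106 to +145) x 170 wide (y) x 50 high; origin inside it at underside height
Not all that is in view belongs to the job. What is shaped like the insert_square but turquoise is not meant.

How it is judged:
By the outcome, as a careful person would: the job done as asked, in the order asked, and still so for the second after the job is handed in, with the robot touching nothing.
It also fails if it takes over 122 s, if anything falls off the work surface, if the arm or the gripper's body presses on something with over 40 N, if the wrist force passes 120 N, or if a joint passes its speed limit or range.

## Working session

There is one attempt and no reset: what is moved stays moved. The work goes in short steps, Python scripts to look and compute and a tool call to move; the robot and the scene stay as the last step left them, time stands still between calls to the robot, and variables do not carry over. Pictures are saved under pics/ and viewed, at most 14 in all, crops included, and the job is handed in when it is done.

Besides the shell and the picture viewer there is one more tool, called after "Call:" as name(argument=value, ...), one argument or row to a line, values as JSON. jog_arm: Moves the arm, as the interface text tells. Its arguments: {"type":"object","properties":{"rows":{"type":"array"}},"required":["rows"]}

```bash
mkdir -p pics; ls; python3 - <<'E'
from cell import ctrl
import cv2,numpy as np
for n in ["scene","side"]:
    c=ctrl.read_camera(n); cv2.imwrite(f"pics/{n}0.png",c["color"][:,:,::-1]); np.savez(f"pics/{n}0.npz",**c)
    print(n,c["K"].tolist(),np.round(c["pose"],3).tolist())
s=ctrl.get_state();print(s)
E
```

```text
pics
scene [[484.90721392208735, 0.0, 322.81742983685155], [0.0, 484.90721392208735, 235.39295429244928], [0.0, 0.0, 1.0]] [[0.766, 0.371, -0.524, 1.159], [0.642, -0.437, 0.629, -0.913], [0.005, -0.819, -0.574, 0.836], [0.0, 0.0, 0.0, 1.0]]
side [[570.9567902948684, 0.0, 317.80712905652666], [0.0, 570.9567902948684, 227.00965449306238], [0.0, 0.0, 1.0]] [[-0.951, -0.206, 0.23, 0.078], [-0.308, 0.582, -0.753, 1.071], [0.021, -0.787, -0.617, 0.93], [0.0, 0.0, 0.0, 1.0]]
{'clock': 0.1, 'joint_positions': array([-2.36320285e-03,  3.53591058e-01,  1.63406725e+00, -2.91570520e-06,
        1.15516891e+00, -2.38699472e-03]), 'qd': array([-0.00050738, -0.00194074, -0.00092793, -0.00070836, -0.00165109,
        0.00068756]), 'joint_efforts': array([-8.71753400e-04, -5.94903338e+01, -3.34933627e+01,  6.98069832e-02,
        1.83198228e-02, -2.35421521e-05]), 'ee_pos': array([6.24666117e-01, 2.30650079e-05, 3.02027882e-01]), 'ee_rot': array([-2.22079611e+00, -2.22085156e+00,  1.37059309e-03]), 'ft_force': array([ 0.73936716,  0.6902993 , -0.06484424]), 'wrist_torque': array([-0.02413045,  0.02131858,  0.01620097]), 'gripper_force': 0.0, 'grip_width': 0.9993612301188171}
```

View pics/scene0.png

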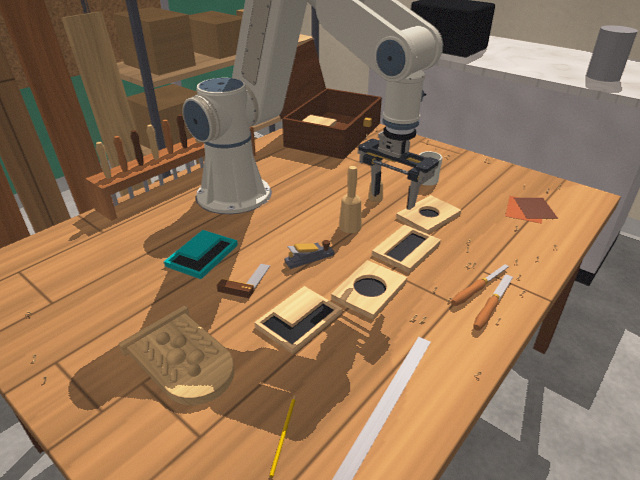

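View pics/side0.png

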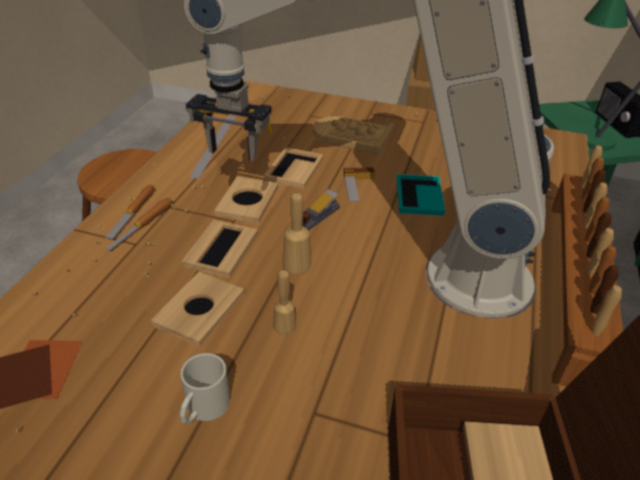

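The scene view shows the try square at about (245,282) and the plane at (310,253). The big mallet is at (350,205). The four wooden inserts are square (298,315), big mallet (370,288), plane (407,247) and small mallet (428,213). The turquoise decoy is at (200,255), the mug at (430,165) and the panel at (190,355). The side view shows the small mallet at (284,305), hidden in the scene view.

```bash
cat > h.py <<'E'
import numpy as np,cv2
def cloud(c):
    z=c["z_map"];K=c["K"];T=c["pose"];v,u=np.indices(z.shape)
    P=np.stack([(u-K[0,2])/K[0,0]*z,(v-K[1,2])/K[1,1]*z,z],-1)@T[:3,:3].T+T[:3,3]
    P[z<=0]=np.nan
    return P
def top(P,lo,hi,x0=.15,y0=-.6,res=.002,n=(400,600)):
    m=(P[...,2]>lo)&(P[...,2]<hi); p=P[m]
    i=((p[:,0]-x0)/res).astype(int);j=((p[:,1]-y0)/res).astype(int)
    ok=(i>=0)&(j>=0)&(i<n[0])&(j<n[1]);g=np.zeros(n,np.uint8);g[i[ok],j[ok]]=255
    return g
def rects(g,mn=60,x0=.15,y0=-.6,res=.002):
    g=cv2.morphologyEx(g,cv2.MORPH_CLOSE,np.ones((3,3)))
    for c in cv2.findContours(g,cv2.RETR_EXTERNAL,cv2.CHAIN_APPROX_NONE)[0]:
        if cv2.contourArea(c)<mn: continue
        (j,i),(w,h),a=cv2.minAreaRect(c)
        b=cv2.boxPoints(((j,i),(w,h),a));e=[b[1]-b[0],b[2]-b[1]];e=max(e,key=np.linalg.norm)
        yaw=np.degrees(np.arctan2(e[0]*-1,e[1]))  # rotation of long axis from +y
        yaw=(yaw+90)%180-90
        print("xy",np.round([x0+(i+.5)*res,y0+(j+.5)*res],3),"size",np.round([w*res,h*res],3),"long-axis yaw from y",round(yaw,1))
E
python3 - <<'E'
from h import *
for n in ["scene","side"]:
    c=np.load(f"pics/{n}0.npz");P=cloud(c)
    print(n,"bench",np.nanmedian(P[400,420,2]))
    for lo,hi in [(.012,.026),(.027,.06),(.05,.11),(.11,.21)]:
        print(lo,hi);rects(top(P,lo,hi))
seeds={"scene":dict(ins_sq=(265,325),ins_big=(385,275),mallet=(352,190),sq=(236,289),blade=(258,275),plane=(310,250)),"side":dict(ism=(175,320),smh=(284,285),bigh=(297,210),mug=(205,365),ipl=(200,245))}
for n,d in seeds.items():
    P=cloud(np.load(f"pics/{n}0.npz"))
    for k,(u,v) in d.items(): print(n,k,np.round(P[v,u],3))
E
```

```text
scene bench 0.00020321847604853893
0.012 0.026
xy [0.916 0.001] size [0.027 0.14 ] long-axis yaw from y 86.0
xy [0.905 0.121] size [0.02  0.091] long-axis yaw from y 84.6
xy [0.873 0.17 ] size [0.068 0.014] long-axis yaw from y -79.7
xy [0.852 0.039] size [0.135 0.027] long-axis yaw from y -81.0
xy [ 0.645 -0.108] size [0.128 0.178] long-axis yaw from y 86.3
xy [0.624 0.105] size [0.131 0.178] long-axis yaw from y 88.9
xy [ 0.579 -0.306] size [0.176 0.128] long-axis yaw from y -88.8
xy [0.581 0.304] size [0.179 0.13 ] long-axis yaw from y -81.9
xy [0.442 0.074] size [0.064 0.03 ] long-axis yaw from y -36.2
xy [ 0.445 -0.111] size [0.135 0.041] long-axis yaw from y -62.5
xy [ 0.484 -0.542] size [0.13  0.241] long-axis yaw from y 3.8
xy [ 0.386 -0.335] size [0.092 0.036] long-axis yaw from y -23.4
xy [ 0.197 -0.293] size [0.13  0.181] long-axis yaw from y 77.7
0.027 0.06
xy [ 0.538 -0.576] size [0.03  0.026] long-axis yaw from y 0.0
xy [ 0.518 -0.52 ] size [0.031 0.016] long-axis yaw from y -36.9
xy [ 0.458 -0.06 ] size [0.019 0.021] long-axis yaw from y 63.4
xy [ 0.483 -0.572] size [0
[... 2205 characters left out ...]
-axis yaw from y 66.0
xy [ 0.424 -0.126] size [0.03  0.035] long-axis yaw from y 12.5
xy [0.425 0.108] size [0.063 0.049] long-axis yaw from y -14.9
xy [0.384 0.296] size [0.042 0.034] long-axis yaw from y -35.5
0.11 0.21
xy [0.425 0.103] size [0.032 0.028] long-axis yaw from y -32.0
xy [0.385 0.294] size [0.023 0.025] long-axis yaw from y 68.2
scene ins_sq [ 0.534 -0.373  0.006]
scene ins_big [ 0.653 -0.047  0.016]
scene mallet [0.435 0.089 0.134]
scene sq [ 0.398 -0.34   0.019]
scene blade [ 0.386 -0.254  0.004]
scene plane [ 0.45  -0.115  0.039]
side ism [0.605 0.365 0.018]
side smh [0.38  0.302 0.134]
side bigh [0.421 0.108 0.176]
side mug [0.47  0.483 0.065]
side ipl [0.671 0.123 0.017]
```

Call:
jog_arm(
  rows=[
    {"dx": -31, "dy": -14, "dz": -8},
    {"dx": -31, "dy": -14, "dz": -8},
    {"dx": -31, "dy": -14, "dz": -8},
    {"dx": -31, "dy": -14, "dz": -8},
    {"dx": -31, "dy": -14, "dz": -8},
    {"dx": -31, "dy": -14, "dz": -8},
    {"dx": -31, "dy": -14, "dz": -8},
    {"dx": -31, "dy": -14, "dz": -8},
    {"dx": -31, "dy": -14, "dz": -8},
    {"dx": -31, "dy": -14, "dz": -8},
  ],
)

```text
schema error: expected keys rx, ry, rz, dx, dy, dz, jaw
```

```bash
python3 - <<'E'
from cell import ctrl
import cv2,numpy as np
c=ctrl.read_camera("wrist"); cv2.imwrite("pics/w1.png",c["color"][:,:,::-1]); np.savez("pics/w1.npz",**c)
print(c["K"].tolist(),np.round(c["pose"],3).tolist())
s=ctrl.get_state();print(s["ee_pos"],s["ee_rot"],s["clock"])
c=ctrl.read_camera("scene"); np.savez("pics/scene1.npz",**c);cv2.imwrite("pics/s1.png",cv2.resize(c["color"][200:360,180:480,::-1],None,fx=2.6,fy=2.6,interpolation=2))
E
```

```text
[[371.64829954431775, 0.0, 317.6217496409016], [0.0, 371.64829954431775, 241.6013920556835], [0.0, 0.0, 1.0]] [[1.0, 0.0, -0.001, 0.625], [-0.0, -0.958, -0.287, 0.081], [-0.001, 0.287, -0.958, 0.384], [0.0, 0.0, 0.0, 1.0]]
[6.24719500e-01 2.68455913e-06 3.02142842e-01] [-2.22092424e+00 -2.22089033e+00  1.20055184e-03] 0.15
```

View pics/w1.png

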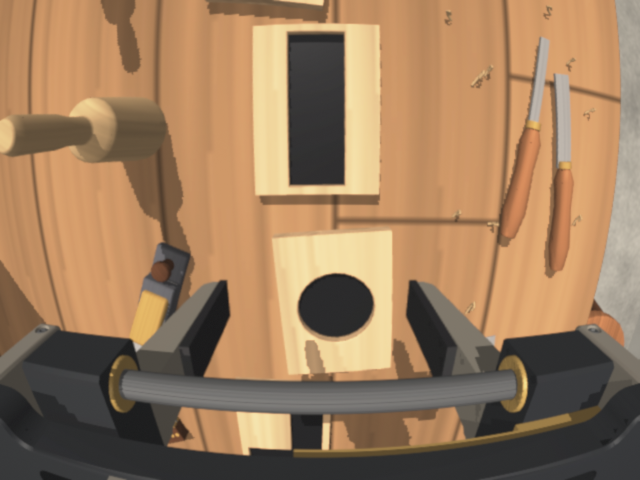

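The wrist view shows the plane insert at (316,110) with its long side along world y, and the big-mallet insert at (335,305). The jog needs all the keys.

Call:
jog_arm(
  rows=[
    {"rx": 0, "ry": 0, "rz": 0, "jaw": 9.1, "dx": -31, "dy": -14, "dz": -6},
    {"rx": 0, "ry": 0, "rz": 0, "jaw": 9.1, "dx": -31, "dy": -14, "dz": -6},
    {"rx": 0, "ry": 0, "rz": 0, "jaw": 9.1, "dx": -31, "dy": -14, "dz": -6},
    {"rx": 0, "ry": 0, "rz": 0, "jaw": 9.1, "dx": -31, "dy": -14, "dz": -6},
    {"rx": 0, "ry": 0, "rz": 0, "jaw": 9.1, "dx": -31, "dy": -14, "dz": -6},
    {"rx": 0, "ry": 0, "rz": 0, "jaw": 9.1, "dx": -31, "dy": -14, "dz": -6},
    {"rx": 0, "ry": 0, "rz": 0, "jaw": 9.1, "dx": -31, "dy": -14, "dz": -6},
    {"rx": 0, "ry": 0, "rz": 0, "jaw": 9.1, "dx": -31, "dy": -14, "dz": -6},
    {"rx": 0, "ry": 0, "rz": 0, "jaw": 9.1, "dx": -31, "dy": -14, "dz": -6},
    {"rx": 0, "ry": 0, "rz": 0, "jaw": 9.1, "dx": -31, "dy": -14, "dz": -6},
  ],
)

```text
clock: 1.2
ee_pos: [0.4852, -0.3092, 0.3623]
ee_rot: [-2.22, -2.221, -0.0]
ft_force: [-1.0, 0.4, -0.5]
grip_width: 0.991
gripper_force: 0.0
```

```bash
sed -i 's/yaw=np.degrees(np.arctan2(e\[0\]\*-1,e\[1\])).*/yaw=np.degrees(np.arctan2(-e[1],e[0]))/' h.py
cat >> h.py <<'E'
from scipy.spatial.transform import Rotation as R
def wcloud(c):
    z=c["z_map"];K=c["K"];T=c["pose"];v,u=np.indices(z.shape)
    a=(u-K[0,2])/K[0,0];b=(v-K[1,2])/K[1,1];r=np.hypot(a,b)+1e-9
    k=np.tan(r)/r
    P=np.stack([a*k*z,b*k*z,z],-1)@T[:3,:3].T+T[:3,3]
    P[z<=0]=np.nan
    return P
def cast(c,uv,h):
    "fisheye pixels -> world points on the plane z=h"
    K=c["K"];T=c["pose"];uv=np.atleast_2d(uv).astype(float)
    a=(uv-K[:2,2])/K[0,0];r=np.linalg.norm(a,axis=1,keepdims=True)+1e-9
    d=np.hstack([a/r*np.sin(r),np.cos(r)])@T[:3,:3].T
    return T[:3,3]+d*((h-T[2,3])/d[:,2])[:,None]
def goto(x,y,z,yaw,s):
    """jog numbers for TCP x,y,z, tool y-axis along world angle yaw (deg; mod 180), pointing down"""
    R0=R.from_rotvec(s["ee_rot"]);yw=np.radians(yaw);out=[]
    d=R0.inv().apply(np.array([x,y,z])-s["ee_pos"])*100
    for k in (0,np.pi):
        yt=np.array([np.cos(yw+k),np.sin(yw+k),0]);zt=np.array([0,0,-1.]);xt=np.cross(yt,zt)
        Rt=R.from_matrix(np.stack([xt,yt,zt],1));out.append((R0.inv()*Rt).as_rotvec())
    print("d(cm)",np.round(d,2)," rot",*[np.round(o,3) for o in sorted(out,key=np.linalg.norm)])
E
python3 - <<'E'
from cell import ctrl
from h import *
c=ctrl.read_camera("wrist"); cv2.imwrite("pics/w2.png",c["color"][:,:,::-1]); np.savez("pics/w2.npz",**c)
s=ctrl.get_state();print(s["ee_pos"],s["ee_rot"],s["clock"])
P=wcloud(c)
for lo,hi in [(.014,.0205),(.019,.026),(.007,.014)]: print(lo,hi);rects(top(P,lo,hi))
c=ctrl.read_camera("scene"); np.savez("pics/scene1.npz",**c);cv2.imwrite("pics/s1.png",cv2.resize(c["color"][200:360,180:480,::-1],None,fx=2.6,fy=2.6,interpolation=2))
E
```

```text
[ 0.48539409 -0.30886441  0.36224987] [-2.21957093e+00 -2.22212591e+00 -2.59719609e-04] 1.25
0.014 0.0205
xy [ 0.908 -0.03 ] size [0.017 0.078] long-axis yaw from y 15.1
xy [ 0.645 -0.121] size [0.127 0.146] long-axis yaw from y 4.4
xy [ 0.578 -0.304] size [0.174 0.126] long-axis yaw from y -1.1
xy [ 0.422 -0.161] size [0.052 0.028] long-axis yaw from y -74.7
xy [ 0.195 -0.291] size [0.129 0.174] long-axis yaw from y 13.6
0.019 0.026
xy [ 0.915 -0.027] size [0.024 0.076] long-axis yaw from y 0.0
xy [ 0.645 -0.122] size [0.124 0.143] long-axis yaw from y 3.9
xy [ 0.577 -0.304] size [0.173 0.125] long-axis yaw from y -0.9
xy [ 0.483 -0.512] size [0.09  0.232] long-axis yaw from y -90.0
xy [ 0.385 -0.332] size [0.092 0.032] long-axis yaw from y -66.4
xy [ 0.257 -0.298] size [0.025 0.128] long-axis yaw from y 5.7
xy [ 0.171 -0.269] size [0.06 0.12] long-axis yaw from y 10.5
0.007 0.014
xy [ 0.647 -0.105] size [0.085 0.084] long-axis yaw from y -12.5
xy [ 0.579 -0.305] size [0.159 0.106] long-axis yaw from y -1.5
xy [ 0.434 -0.114] size [0.122 0.041] long-axis yaw from y -22.4
xy [ 0.398 -0.287] size [0.031 0.1  ] long-axis yaw from y 23.7
xy [ 0.482 -0.489] size [0.028 0.234] long-axis yaw from y 77.3
xy [ 0.255 -0.276] size [0.005 0.171] long-axis yaw from y 13.7
xy [ 0.191 -0.292] size [0.104 0.159] long-axis yaw from y 13.5
```

View pics/w2.png

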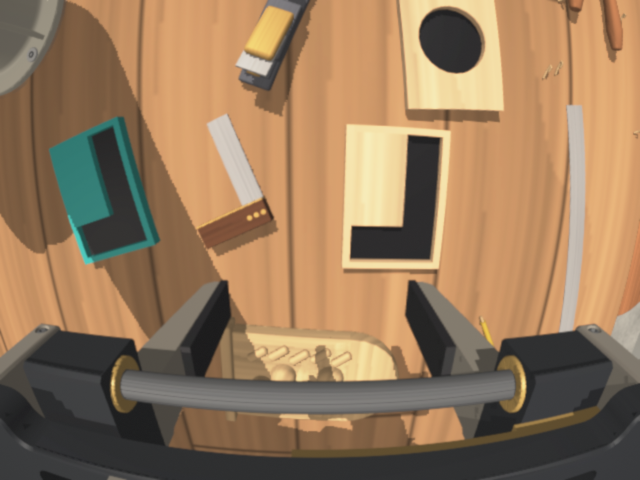

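Candidates for the square's insert are the wooden one at (397,197) and the turquoise one at (105,190). The wooden one is meant, since the task excludes the turquoise. The try square is at (237,190), with the stock at (236,222) and the blade running up-left from the stock's right end.

```bash
python3 - <<'E'
from cell import ctrl
from h import *
i=cv2.imread("pics/w2.png")[90:290,30:470];cv2.imwrite("pics/w2c.png",cv2.resize(i,None,fx=1.8,fy=1.8))
s=ctrl.get_state();goto(.385,-.332,.20,113.7,s);goto(.385,-.332,.102,113.7,s)
E
```

```text
d(cm) [ -2.32 -10.05  16.23]  rot [-1.000e-03 -0.000e+00  1.159e+00] [ 0.000e+00 -1.000e-03 -1.983e+00]
d(cm) [ -2.32 -10.04  26.03]  rot [-1.000e-03 -0.000e+00  1.159e+00] [ 0.000e+00 -1.000e-03 -1.983e+00]
```

View pics/w2c.png

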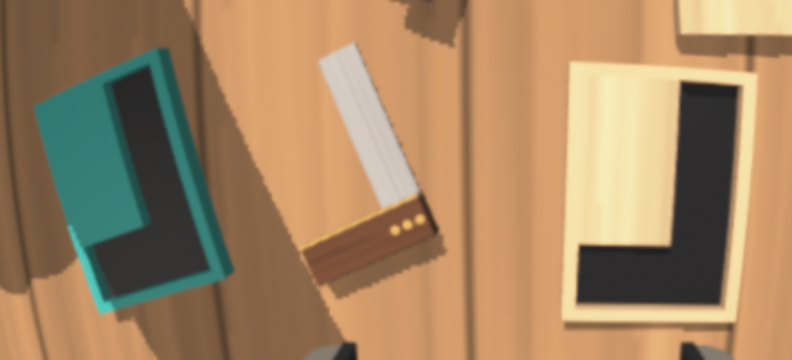

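The crop confirms it: the plain wooden insert at (655,190) has its stock slot at the bottom and blade slot at the right, the same handedness as the square at (370,170). The turquoise one at (130,180) is excluded.

Call:
jog_arm(
  rows=[
    {"rx": 0, "ry": 0, "rz": 1.159, "dx": -2.3, "dy": -10.0, "dz": 14, "jaw": 6},
    {"rx": 0, "ry": 0, "rz": 1.159, "dx": -2.3, "dy": -10.0, "dz": 14, "jaw": 6},
    {"rx": 0, "ry": 0, "rz": 1.159, "dx": -2.3, "dy": -10.0, "dz": 14, "jaw": 6},
    {"rx": 0, "ry": 0, "rz": 1.159, "dx": -2.3, "dy": -10.0, "dz": 14, "jaw": 6},
    {"rx": 0, "ry": 0, "rz": 1.159, "dx": -2.3, "dy": -10.0, "dz": 14, "jaw": 6},
    {"rx": 0, "ry": 0, "rz": 1.159, "dx": -2.3, "dy": -10.0, "dz": 14, "jaw": 6},
    {"rx": 0, "ry": 0, "rz": 1.159, "dx": -2.3, "dy": -10.0, "dz": 14, "jaw": 6},
    {"rx": 0, "ry": 0, "rz": 1.159, "dx": -2.3, "dy": -10.0, "dz": 14, "jaw": 6},
    {"rx": 0, "ry": 0, "rz": 1.159, "dx": -2.3, "dy": -10.0, "dz": 14, "jaw": 6},
    {"rx": 0, "ry": 0, "rz": 1.159, "dx": -2.3, "dy": -10.0, "dz": 20, "jaw": 6},
    {"rx": 0, "ry": 0, "rz": 1.159, "dx": -2.3, "dy": -10.0, "dz": 20, "jaw": 6},
    {"rx": 0, "ry": 0, "rz": 1.159, "dx": -2.3, "dy": -10.0, "dz": 20, "jaw": 6},
  ],
)

```text
clock: 2.5
ee_pos: [0.3842, -0.3317, 0.1612]
ee_rot: [-3.071, -0.646, 0.004]
ft_force: [0.2, -0.3, 0.9]
grip_width: 0.656
gripper_force: 0.0
```

```bash
python3 - <<'E'
from cell import ctrl
from h import *
c=ctrl.read_camera("wrist"); cv2.imwrite("pics/w3.png",c["color"][:,:,::-1])
P=wcloud(c);rects(top(P,.019,.026))
s=ctrl.get_state();goto(.385,-.332,.102,113.7,s)
E
```

```text
xy [ 0.527 -0.325] size [0.085 0.194] long-axis yaw from y 28.9
xy [ 0.437 -0.12 ] size [0.094 0.034] long-axis yaw from y -31.0
xy [ 0.479 -0.542] size [0.12  0.208] long-axis yaw from y 86.2
xy [ 0.384 -0.332] size [0.092 0.032] long-axis yaw from y -66.8
d(cm) [ 0.03 -0.03  6.06]  rot [-0.002  0.001  0.   ] [-1.000e-03 -3.000e-03 -3.141e+00]
```

View pics/w3.png

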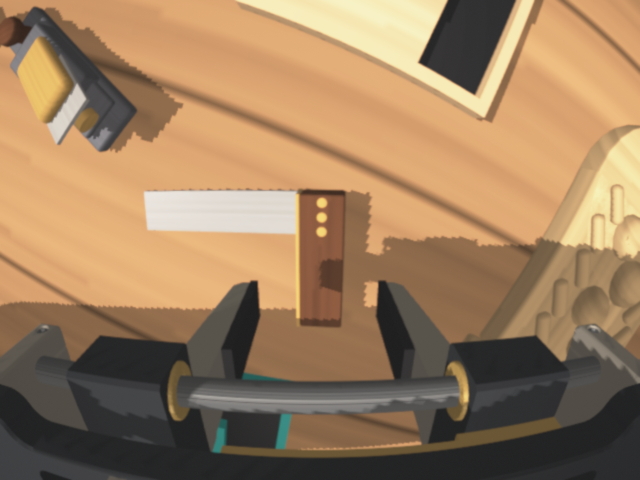

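The stock at (321,258) sits midway between the fingers and is aligned with them. I'll descend, close and lift.

Call:
jog_arm(
  rows=[
    {"rx": 0, "ry": 0, "rz": 0, "dx": 0, "dy": 0, "dz": 4, "jaw": 6},
    {"rx": 0, "ry": 0, "rz": 0, "dx": 0, "dy": 0, "dz": 6.0, "jaw": 6},
    {"rx": 0, "ry": 0, "rz": 0, "dx": 0, "dy": 0, "dz": 6.0, "jaw": 6},
    {"rx": 0, "ry": 0, "rz": 0, "dx": 0, "dy": 0, "dz": 6.0, "jaw": 2.5},
    {"rx": 0, "ry": 0, "rz": 0, "dx": 0, "dy": 0, "dz": 6.0, "jaw": 2.5},
    {"rx": 0, "ry": 0, "rz": 0, "dx": 0, "dy": 0, "dz": 6.0, "jaw": 2.5},
    {"rx": 0, "ry": 0, "rz": 0, "dx": 0, "dy": 0, "dz": 6.0, "jaw": 2.5},
    {"rx": 0, "ry": 0, "rz": 0, "dx": 0, "dy": 0, "dz": 6.0, "jaw": 2.5},
    {"rx": 0, "ry": 0, "rz": 0, "dx": 0, "dy": 0, "dz": 6.0, "jaw": 2.5},
    {"rx": 0, "ry": 0, "rz": 0, "dx": 0, "dy": 0, "dz": 6.0, "jaw": 2.5},
  ],
)

```text
clock: 3.55
ee_pos: [0.3854, -0.3333, 0.1036]
ee_rot: [3.074, 0.642, 0.001]
ft_force: [-1.4, 0.7, 8.1]
grip_width: 0.319
gripper_force: 30.0
```

Call:
jog_arm(
  rows=[
    {"rx": 0, "ry": 0, "rz": 0, "dx": 0, "dy": 0, "dz": -3, "jaw": 2.5},
    {"rx": 0, "ry": 0, "rz": 0, "dx": 0, "dy": 0, "dz": -8, "jaw": 2.5},
    {"rx": 0, "ry": 0, "rz": 0, "dx": 0, "dy": 0, "dz": -8, "jaw": 2.5},
    {"rx": 0, "ry": 0, "rz": 0, "dx": 0, "dy": 0, "dz": -8, "jaw": 2.5},
  ],
)

```text
clock: 3.95
ee_pos: [0.3854, -0.3334, 0.1838]
ee_rot: [3.073, 0.642, 0.003]
ft_force: [-0.7, 0.8, -2.4]
grip_width: 0.321
gripper_force: 30.0
```

```bash
python3 - <<'E'
from cell import ctrl
from h import *
c=ctrl.read_camera("wrist"); cv2.imwrite("pics/w4.png",c["color"][:,:,::-1]); np.savez("pics/w4.npz",**c)
P=wcloud(c);s=ctrl.get_state();z=s["ee_pos"][2]-.102
print(s["ee_pos"],s["grip_width"]);rects(top(P,z+.018,z+.028));rects(top(P,z+.006,z+.015))
goto(.577,-.359,.17,88.8,s)
E
```

```text
[ 0.38475726 -0.33281419  0.18256049] 0.3205802957842408
xy [ 0.384 -0.333] size [0.095 0.055] long-axis yaw from y -81.3
xy [ 0.391 -0.27 ] size [0.031 0.14 ] long-axis yaw from y 23.8
d(cm) [16.57 10.09  1.26]  rot [ 0.    -0.     0.433] [ 0.     0.    -2.709]
```

Call:
jog_arm(
  rows=[
    {"rx": 0, "ry": 0, "rz": 0.433, "dx": 16.6, "dy": 10.1, "dz": 0, "jaw": 2.5},
    {"rx": 0, "ry": 0, "rz": 0.433, "dx": 16.6, "dy": 10.1, "dz": 0, "jaw": 2.5},
    {"rx": 0, "ry": 0, "rz": 0.433, "dx": 16.6, "dy": 10.1, "dz": 0, "jaw": 2.5},
    {"rx": 0, "ry": 0, "rz": 0.433, "dx": 16.6, "dy": 10.1, "dz": 0, "jaw": 2.5},
    {"rx": 0, "ry": 0, "rz": 0.433, "dx": 16.6, "dy": 10.1, "dz": 0, "jaw": 2.5},
    {"rx": 0, "ry": 0, "rz": 0.433, "dx": 16.6, "dy": 10.1, "dz": 3, "jaw": 2.5},
    {"rx": 0, "ry": 0, "rz": 0.433, "dx": 16.6, "dy": 10.1, "dz": 3, "jaw": 2.5},
  ],
)

```text
clock: 4.7
ee_pos: [0.5745, -0.3572, 0.1471]
ee_rot: [-3.137, 0.032, 0.013]
ft_force: [-1.5, 0.1, -1.4]
grip_width: 0.324
gripper_force: 30.0
```

```bash
python3 - <<'E'
from cell import ctrl
from h import *
c=ctrl.read_camera("wrist"); cv2.imwrite("pics/w5.png",c["color"][:,:,::-1]); np.savez("pics/w5.npz",**c)
P=wcloud(c);s=ctrl.get_state();z=s["ee_pos"][2]-.102
print(s["ee_pos"],z);rects(top(P,z+.006,z+.015));print("ins");rects(top(P,.014,.022))
goto(.577,-.359,.109,88.8,s)
E
```

```text
[ 0.57510874 -0.35774665  0.14911041] 0.04711041446001894
xy [ 0.602 -0.303] size [0.14  0.037] long-axis yaw from y -1.2
ins
xy [ 0.647 -0.144] size [0.126 0.101] long-axis yaw from y -86.4
xy [ 0.603 -0.304] size [0.175 0.076] long-axis yaw from y -1.1
xy [ 0.548 -0.276] size [0.062 0.118] long-axis yaw from y 0.0
xy [ 0.42 -0.16] size [0.038 0.03 ] long-axis yaw from y -90.0
d(cm) [0.22 0.14 4.01]  rot [-0.004  0.006 -0.   ] [0.01  0.006 3.142]
```

View pics/w5.png

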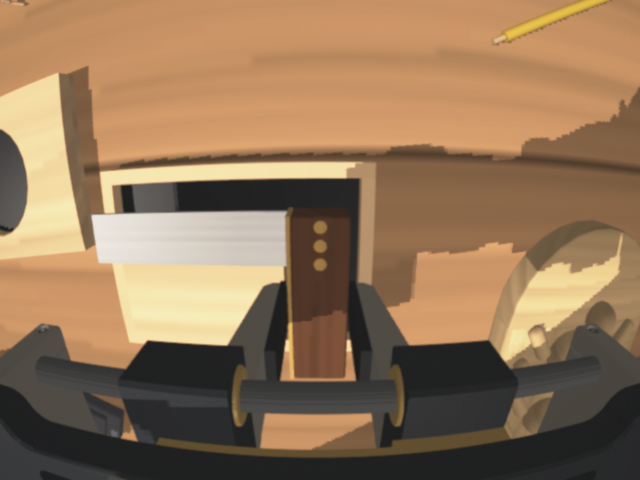

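The held square hangs over the wooden insert, with the stock at (320,290) and the blade to the left. Both are parallel to the slots. I'll lower it with a short hold first.

Call:
jog_arm(
  rows=[
    {"rx": 0, "ry": 0, "rz": 0, "dx": 0, "dy": 0, "dz": 0, "jaw": 2.5},
    {"rx": 0, "ry": 0, "rz": 0, "dx": 0, "dy": 0, "dz": 1.2, "jaw": 2.5},
    {"rx": 0, "ry": 0, "rz": 0, "dx": 0, "dy": 0, "dz": 1.2, "jaw": 2.5},
  ],
)

```text
clock: 5.05
ee_pos: [0.5769, -0.3589, 0.1399]
ee_rot: [-3.141, 0.034, 0.002]
ft_force: [-0.8, 0.1, -1.7]
grip_width: 0.319
gripper_force: 30.0
```

```bash
python3 - <<'E'
from cell import ctrl
from h import *
s=ctrl.get_state()
goto(.577,-.359,.109,88.8,s); print(s["ee_pos"])
E
```

```text
d(cm) [0.02 0.01 3.09]  rot [-0.001  0.001 -0.001] [2.000e-03 1.000e-03 3.141e+00]
[ 0.57686097 -0.35894199  0.13986586]
```

Call:
jog_arm(
  rows=[
    {"rx": 0, "ry": 0, "rz": 0, "dx": 0, "dy": 0, "dz": 1.5, "jaw": 2.5},
    {"rx": 0, "ry": 0, "rz": 0, "dx": 0, "dy": 0, "dz": 2.5, "jaw": 2.5},
    {"rx": 0, "ry": 0, "rz": 0, "dx": 0, "dy": 0, "dz": 3.0, "jaw": 2.5},
    {"rx": 0, "ry": 0, "rz": 0, "dx": 0, "dy": 0, "dz": 3.0, "jaw": 2.5},
    {"rx": 0, "ry": 0, "rz": 0, "dx": 0, "dy": 0, "dz": 3.0, "jaw": 2.5},
  ],
)

```text
clock: 5.55
ee_pos: [0.5775, -0.3591, 0.1103]
ee_rot: [-3.141, 0.033, 0.0]
ft_force: [0.4, 0.7, -1.2]
grip_width: 0.319
gripper_force: 30.0
```

Call:
jog_arm(
  rows=[
    {"rx": 0, "ry": 0, "rz": 0, "dx": 0, "dy": 0, "dz": 0.1, "jaw": 2.5},
    {"rx": 0, "ry": 0, "rz": 0, "dx": 0, "dy": 0, "dz": 0.1, "jaw": 5.5},
    {"rx": 0, "ry": 0, "rz": 0, "dx": 0, "dy": 0, "dz": 0.1, "jaw": 5.5},
    {"rx": 0, "ry": 0, "rz": 0, "dx": 0, "dy": 0, "dz": 0.1, "jaw": 5.5},
    {"rx": 0, "ry": 0, "rz": 0, "dx": 0, "dy": 0, "dz": -2, "jaw": 5.5},
    {"rx": 0, "ry": 0, "rz": 0, "dx": 0, "dy": 0, "dz": -7, "jaw": 5.5},
    {"rx": 0, "ry": 0, "rz": 0, "dx": 0, "dy": 0, "dz": -12, "jaw": 5.5},
    {"rx": 0, "ry": 0, "rz": 0, "dx": -3, "dy": 0, "dz": -15, "jaw": 5.5},
    {"rx": 0, "ry": 0, "rz": 0, "dx": -8, "dy": 0, "dz": -18, "jaw": 5.5},
    {"rx": 0, "ry": 0, "rz": 0, "dx": -8, "dy": 0, "dz": -18, "jaw": 5.5},
  ],
)

```text
clock: 6.55
ee_pos: [0.4953, -0.3578, 0.2942]
ee_rot: [3.139, -0.035, 0.004]
ft_force: [0.3, 0.0, -0.6]
grip_width: 0.596
gripper_force: 0.0
```

```bash
python3 - <<'E'
from cell import ctrl
from h import *
s=ctrl.get_state();print(s["ee_pos"])
c=ctrl.read_camera("wrist"); cv2.imwrite("pics/w6.png",c["color"][:,:,::-1]); np.savez("pics/w6.npz",**c)
P=wcloud(c)
print("stock");rects(top(P,.024,.033));print("blade");rects(top(P,.012,.0165));print("ins");rects(top(P,.016,.021))
q=P[(abs(P[...,0]-.56)<.01)&(abs(P[...,1]+.359)<.008)];print("stock top z",np.median(q[:,2]))
E
```

```text
[ 0.49533623 -0.35780118  0.29419256]
stock
xy [ 0.577 -0.358] size [0.088 0.03 ] long-axis yaw from y -90.0
xy [ 0.443 -0.108] size [0.072 0.028] long-axis yaw from y -21.8
xy [ 0.479 -0.538] size [0.24  0.122] long-axis yaw from y -90.0
blade
xy [ 0.654 -0.085] size [0.051 0.1  ] long-axis yaw from y 71.6
xy [ 0.617 -0.316] size [0.044 0.138] long-axis yaw from y 0.0
xy [ 0.65  -0.182] size [0.124 0.024] long-axis yaw from y -85.5
xy [0.623 0.024] size [0.01  0.124] long-axis yaw from y -90.0
xy [ 0.439 -0.106] size [0.142 0.041] long-axis yaw from y -24.0
ins
xy [ 0.644 -0.106] size [0.126 0.176] long-axis yaw from y 3.8
xy [0.623 0.033] size [0.028 0.124] long-axis yaw from y -90.0
xy [ 0.578 -0.304] size [0.174 0.126] long-axis yaw from y -1.1
xy [ 0.444 -0.127] size [0.098 0.03 ] long-axis yaw from y -43.3
xy [ 0.181 -0.272] size [0.043 0.109] long-axis yaw from y 11.3
xy [ 0.204 -0.373] size [0.073 0.009] long-axis yaw from y -76.0
stock top z 0.029247063759679615
```

View pics/w6.png

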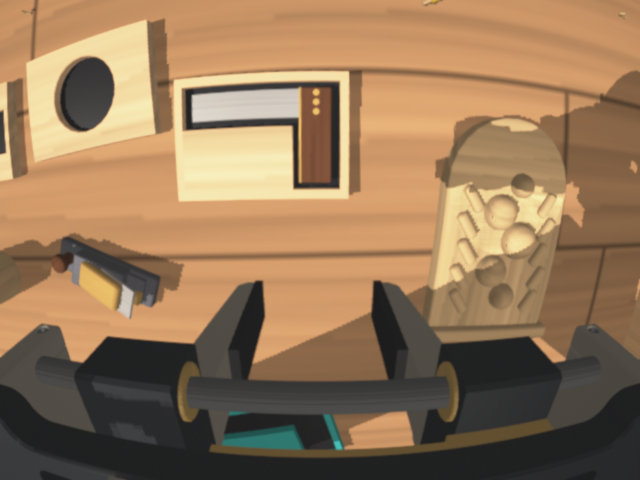

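The square is seated: its stock at (317,135) and blade at (245,105) lie inside the wooden insert, and the stock top is at z = 29 mm. The plane is next.

```bash
python3 - <<'E'
from cell import ctrl
from h import *
s=ctrl.get_state();print(s["joint_positions"])
goto(.439,-.106,.22,-23.8,s)
E
```

```text
[-6.27437515e-01  3.39679149e-01  1.67451180e+00 -3.37131360e-04
  1.12440093e+00  9.66021099e-01]
d(cm) [ -6.27 -25.06   7.28]  rot [ 3.000e-03 -1.000e-03 -1.178e+00] [-1.000e-03 -3.000e-03  1.964e+00]
```

Call:
jog_arm(
  rows=[
    {"rx": 0, "ry": 0, "rz": -1.178, "dx": -6.3, "dy": -25.1, "dz": 3, "jaw": 7.5},
    {"rx": 0, "ry": 0, "rz": -1.178, "dx": -6.3, "dy": -25.1, "dz": 3, "jaw": 7.5},
    {"rx": 0, "ry": 0, "rz": -1.178, "dx": -6.3, "dy": -25.1, "dz": 3, "jaw": 7.5},
    {"rx": 0, "ry": 0, "rz": -1.178, "dx": -6.3, "dy": -25.1, "dz": 3, "jaw": 7.5},
    {"rx": 0, "ry": 0, "rz": -1.178, "dx": -6.3, "dy": -25.1, "dz": 3, "jaw": 7.5},
    {"rx": 0, "ry": 0, "rz": -1.178, "dx": -6.3, "dy": -25.1, "dz": 3, "jaw": 7.5},
    {"rx": 0, "ry": 0, "rz": -1.178, "dx": -6.3, "dy": -25.1, "dz": 3, "jaw": 7.5},
    {"rx": 0, "ry": 0, "rz": -1.178, "dx": -6.3, "dy": -25.1, "dz": 3, "jaw": 7.5},
    {"rx": 0, "ry": 0, "rz": -1.178, "dx": -6.3, "dy": -25.1, "dz": 7, "jaw": 7.5},
    {"rx": 0, "ry": 0, "rz": -1.178, "dx": -6.3, "dy": -25.1, "dz": 8, "jaw": 7.5},
    {"rx": 0, "ry": 0, "rz": -1.178, "dx": -6.3, "dy": -25.1, "dz": 8, "jaw": 7.5},
    {"rx": 0, "ry": 0, "rz": -1.178, "dx": -6.3, "dy": -25.1, "dz": 8, "jaw": 7.5},
  ],
)

```text
clock: 7.8
ee_pos: [0.4403, -0.1051, 0.2108]
ee_rot: [-2.63, -1.717, 0.001]
ft_force: [0.5, -0.2, -0.4]
grip_width: 0.815
gripper_force: 0.0
```

```bash
python3 - <<'E'
from cell import ctrl
from h import *
s=ctrl.get_state();print(s["ee_pos"])
c=ctrl.read_camera("wrist"); cv2.imwrite("pics/w7.png",c["color"][:,:,::-1]); np.savez("pics/w7.npz",**c)
P=wcloud(c)
for lo,hi in [(.008,.055),(.016,.036),(.036,.056)]:
  print(lo);rects(top(P,lo,hi))
goto(.439,-.106,.102,-23.8,s)
E
```

```text
[ 0.44030021 -0.10510783  0.21084816]
0.008
xy [ 0.644 -0.106] size [0.127 0.174] long-axis yaw from y 3.8
xy [0.608 0.022] size [0.028 0.106] long-axis yaw from y 74.6
xy [ 0.579 -0.266] size [0.1   0.126] long-axis yaw from y 88.9
xy [ 0.439 -0.099] size [0.131 0.042] long-axis yaw from y -22.4
xy [0.43  0.074] size [0.067 0.028] long-axis yaw from y -81.1
xy [ 0.25  -0.272] size [0.012 0.072] long-axis yaw from y 14.4
0.016
xy [ 0.644 -0.106] size [0.127 0.174] long-axis yaw from y 3.8
xy [0.605 0.033] size [0.088 0.024] long-axis yaw from y -90.0
xy [ 0.579 -0.266] size [0.099 0.126] long-axis yaw from y 88.6
xy [ 0.437 -0.103] size [0.07  0.042] long-axis yaw from y -23.2
xy [ 0.249 -0.268] size [0.011 0.062] long-axis yaw from y 13.4
0.036
xy [ 0.456 -0.056] size [0.022 0.022] long-axis yaw from y 0.0
xy [ 0.43 -0.12] size [0.086 0.037] long-axis yaw from y -22.8
d(cm) [-0.13 -0.07 10.88]  rot [-0.001  0.     0.001] [-0.000e+00 -1.000e-03 -3.141e+00]
```

View pics/w7.png

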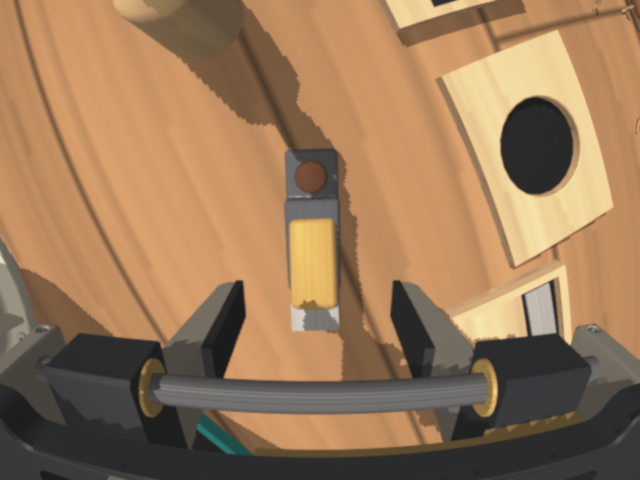

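The plane at (313,240) lies between the open fingers and along the tool's x axis.

Call:
jog_arm(
  rows=[
    {"rx": 0, "ry": 0, "rz": -0.01, "dx": 0.1, "dy": -0.3, "dz": 4, "jaw": 7.5},
    {"rx": 0, "ry": 0, "rz": -0.01, "dx": 0.1, "dy": -0.3, "dz": 8, "jaw": 7.5},
    {"rx": 0, "ry": 0, "rz": -0.01, "dx": 0.1, "dy": -0.3, "dz": 10.8, "jaw": 7.5},
    {"rx": 0, "ry": 0, "rz": -0.01, "dx": 0.1, "dy": -0.3, "dz": 10.8, "jaw": 7.5},
    {"rx": 0, "ry": 0, "rz": -0.01, "dx": 0.1, "dy": -0.3, "dz": 10.8, "jaw": 3},
    {"rx": 0, "ry": 0, "rz": -0.01, "dx": 0.1, "dy": -0.3, "dz": 10.8, "jaw": 3},
    {"rx": 0, "ry": 0, "rz": -0.01, "dx": 0.1, "dy": -0.3, "dz": 10.8, "jaw": 3},
    {"rx": 0, "ry": 0, "rz": -0.01, "dx": 0.1, "dy": -0.3, "dz": 10.8, "jaw": 3},
    {"rx": 0, "ry": 0, "rz": -0.01, "dx": 0.1, "dy": -0.3, "dz": 10.8, "jaw": 3},
    {"rx": 0, "ry": 0, "rz": -0.01, "dx": 0.1, "dy": -0.3, "dz": 10.8, "jaw": 3},
    {"rx": 0, "ry": 0, "rz": -0.01, "dx": 0.1, "dy": -0.3, "dz": 10.8, "jaw": 3},
  ],
)

```text
clock: 8.95
ee_pos: [0.4379, -0.1031, 0.1035]
ee_rot: [2.621, 1.731, 0.001]
ft_force: [-1.7, 1.0, 10.5]
grip_width: 0.431
gripper_force: 30.0
```

Call:
jog_arm(
  rows=[
    {"rx": 0, "ry": 0, "rz": 0, "dx": 0, "dy": 0, "dz": -3, "jaw": 3},
    {"rx": 0, "ry": 0, "rz": 0, "dx": 0, "dy": 0, "dz": -7, "jaw": 3},
    {"rx": 0, "ry": 0, "rz": 0, "dx": 0, "dy": 5, "dz": -7, "jaw": 3},
    {"rx": 0, "ry": 0, "rz": 0, "dx": 0, "dy": 10, "dz": -7, "jaw": 3},
    {"rx": 0, "ry": 0, "rz": 0, "dx": 0, "dy": 15, "dz": -7, "jaw": 3},
    {"rx": 0, "ry": 0, "rz": 0, "dx": 0, "dy": 15, "dz": -7, "jaw": 3},
    {"rx": 0, "ry": 0, "rz": 0, "dx": 0, "dy": 15, "dz": -7, "jaw": 3},
  ],
)

```text
clock: 9.65
ee_pos: [0.5753, -0.1621, 0.1718]
ee_rot: [-2.621, -1.729, 0.002]
ft_force: [-1.4, 2.1, -4.2]
grip_width: 0.436
gripper_force: 30.0
```

```bash
python3 - <<'E'
from cell import ctrl
from h import *
s=ctrl.get_state();print(s["ee_pos"],s["grip_width"])
goto(.6235,.1065,.17,0.5,s)
E
```

```text
[ 0.5752682  -0.16206848  0.17183498] 0.43564328250294376
d(cm) [26.59 -6.13  0.19]  rot [-0.002 -0.    -0.413] [-0.     0.003  2.729]
```

Call:
jog_arm(
  rows=[
    {"rx": 0, "ry": 0, "rz": -0.413, "dx": 26.6, "dy": -6.1, "dz": 0, "jaw": 3},
    {"rx": 0, "ry": 0, "rz": -0.413, "dx": 26.6, "dy": -6.1, "dz": 0, "jaw": 3},
    {"rx": 0, "ry": 0, "rz": -0.413, "dx": 26.6, "dy": -6.1, "dz": 0, "jaw": 3},
    {"rx": 0, "ry": 0, "rz": -0.413, "dx": 26.6, "dy": -6.1, "dz": 0, "jaw": 3},
    {"rx": 0, "ry": 0, "rz": -0.413, "dx": 26.6, "dy": -6.1, "dz": 0, "jaw": 3},
    {"rx": 0, "ry": 0, "rz": -0.413, "dx": 26.6, "dy": -6.1, "dz": 0, "jaw": 3},
    {"rx": 0, "ry": 0, "rz": -0.413, "dx": 26.6, "dy": -6.1, "dz": 1, "jaw": 3},
    {"rx": 0, "ry": 0, "rz": -0.413, "dx": 26.6, "dy": -6.1, "dz": 1, "jaw": 3},
    {"rx": 0, "ry": 0, "rz": -0.413, "dx": 26.6, "dy": -6.1, "dz": 1, "jaw": 3},
    {"rx": 0, "ry": 0, "rz": -0.413, "dx": 26.6, "dy": -6.1, "dz": 1, "jaw": 3},
  ],
)

```text
clock: 10.65
ee_pos: [0.6234, 0.1053, 0.1627]
ee_rot: [-2.213, -2.23, 0.001]
ft_force: [0.5, -0.6, -4.2]
grip_width: 0.431
gripper_force: 30.0
```

```bash
python3 - <<'E'
from cell import ctrl
from h import *
s=ctrl.get_state();print(s["ee_pos"],s["grip_width"])
c=ctrl.read_camera("wrist"); cv2.imwrite("pics/w8.png",c["color"][:,:,::-1]); np.savez("pics/w8.npz",**c)
P=wcloud(c);z=s["ee_pos"][2]-.102
print("plane");rects(top(P,z+.003,z+.055));print("ins");rects(top(P,.012,.022))
print("recess floor");rects(top(P,.004,.0085))
goto(.6235,.1065,.109,0.5,s)
E
```

```text
[0.62342454 0.10531068 0.16265999] 0.43110741723767726
plane
xy [0.624 0.051] size [0.034 0.016] long-axis yaw from y -90.0
xy [0.623 0.122] size [0.072 0.102] long-axis yaw from y 0.0
xy [0.441 0.101] size [0.036 0.058] long-axis yaw from y 8.7
ins
xy [0.906 0.098] size [0.025 0.145] long-axis yaw from y 3.9
xy [0.859 0.106] size [0.21  0.023] long-axis yaw from y -13.1
xy [ 0.633 -0.05 ] size [0.112 0.046] long-axis yaw from y -90.0
xy [0.623 0.128] size [0.126 0.132] long-axis yaw from y 0.9
xy [0.571 0.25 ] size [0.06  0.126] long-axis yaw from y 81.9
recess floor
xy [ 0.645 -0.081] size [0.052 0.012] long-axis yaw from y -86.6
xy [0.623 0.15 ] size [0.056 0.07 ] long-axis yaw from y 0.0
d(cm) [0.12 0.01 5.37]  rot [-0.001  0.    -0.001] [0.00e+00 1.00e-03 3.14e+00]
```

View pics/w8.png

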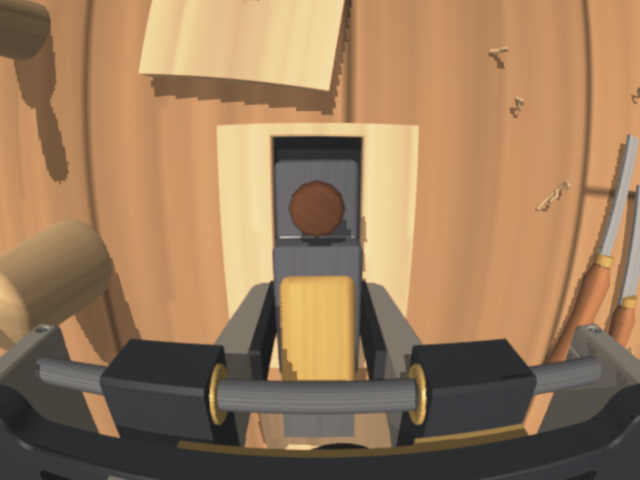

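The plane is centred across the recess at about (318,150), with the far end showing a few mm extra. I'll shift +y by 4 mm and lower.

Call:
jog_arm(
  rows=[
    {"rx": 0, "ry": 0, "rz": 0, "dx": 0.4, "dy": 0, "dz": 0, "jaw": 3},
    {"rx": 0, "ry": 0, "rz": 0, "dx": 0.4, "dy": 0, "dz": 2, "jaw": 3},
    {"rx": 0, "ry": 0, "rz": 0, "dx": 0.4, "dy": 0, "dz": 3.5, "jaw": 3},
    {"rx": 0, "ry": 0, "rz": 0, "dx": 0.4, "dy": 0, "dz": 4.5, "jaw": 3},
    {"rx": 0, "ry": 0, "rz": 0, "dx": 0.4, "dy": 0, "dz": 5.2, "jaw": 3},
    {"rx": 0, "ry": 0, "rz": 0, "dx": 0.4, "dy": 0, "dz": 5.2, "jaw": 3},
    {"rx": 0, "ry": 0, "rz": 0, "dx": 0.4, "dy": 0, "dz": 5.2, "jaw": 3},
  ],
)

```text
clock: 11.4
ee_pos: [0.6241, 0.1106, 0.1106]
ee_rot: [2.212, 2.231, 0.0]
ft_force: [0.3, -0.3, -4.6]
grip_width: 0.432
gripper_force: 30.0
```

Call:
jog_arm(
  rows=[
    {"rx": 0, "ry": 0, "rz": 0, "dx": -0.1, "dy": 0, "dz": 0.15, "jaw": 3},
    {"rx": 0, "ry": 0, "rz": 0, "dx": -0.1, "dy": 0, "dz": 0.15, "jaw": 3},
    {"rx": 0, "ry": 0, "rz": 0, "dx": -0.1, "dy": 0, "dz": 0.15, "jaw": 6.5},
    {"rx": 0, "ry": 0, "rz": 0, "dx": -0.1, "dy": 0, "dz": 0.15, "jaw": 6.5},
    {"rx": 0, "ry": 0, "rz": 0, "dx": -0.1, "dy": 0, "dz": 0.15, "jaw": 6.5},
    {"rx": 0, "ry": 0, "rz": 0, "dx": 0, "dy": 0, "dz": -3, "jaw": 6.5},
    {"rx": 0, "ry": 0, "rz": 0, "dx": 0, "dy": 0, "dz": -8, "jaw": 6.5},
    {"rx": 0, "ry": 0, "rz": 0, "dx": 0, "dy": 0, "dz": -13, "jaw": 6.5},
    {"rx": 0, "ry": 0, "rz": 0, "dx": 0, "dy": 0, "dz": -18, "jaw": 6.5},
    {"rx": 0, "ry": 0, "rz": 0, "dx": 0, "dy": 0, "dz": -23, "jaw": 6.5},
    {"rx": 0, "ry": 0, "rz": 0, "dx": -5, "dy": 0, "dz": -27, "jaw": 6.5},
    {"rx": 0, "ry": 0, "rz": 0, "dx": -6, "dy": 0, "dz": -27, "jaw": 6.5},
  ],
)

```text
clock: 12.6
ee_pos: [0.6256, 0.0495, 0.386]
ee_rot: [2.207, 2.228, 0.008]
ft_force: [0.7, 0.3, -0.3]
grip_width: 0.709
gripper_force: 0.0
```

```bash
python3 - <<'E'
from cell import ctrl
from h import *
s=ctrl.get_state();print(s["ee_pos"],s["grip_width"])
c=ctrl.read_camera("wrist"); cv2.imwrite("pics/w9.png",c["color"][:,:,::-1]); np.savez("pics/w9.npz",**c)
P=wcloud(c)
for k,lo,hi in [("ins",.015,.021),("plane",.026,.062),("mallet head top",.098,.110),("handle",.15,.21),("small",.105,.155),("floor",.003,.009)]:
  print(k);rects(top(P,lo,hi),40)
q=P[(abs(P[...,0]-.623)<.008)&(abs(P[...,1]-.09)<.01)];print("cap top z",np.median(q[:,2]))
E
```

```text
[0.62560827 0.04946585 0.3859985 ] 0.7086823801971879
ins
xy [0.908 0.052] size [0.023 0.235] long-axis yaw from y 2.9
xy [0.856 0.093] size [0.234 0.022] long-axis yaw from y -13.2
xy [ 0.634 -0.34 ] size [0.091 0.015] long-axis yaw from y -5.2
xy [ 0.644 -0.106] size [0.126 0.175] long-axis yaw from y 3.7
xy [0.623 0.107] size [0.124 0.172] long-axis yaw from y 0.0
xy [ 0.578 -0.22 ] size [0.122 0.01 ] long-axis yaw from y -90.0
xy [ 0.568 -0.337] size [0.088 0.11 ] long-axis yaw from y -90.0
xy [0.574 0.264] size [0.09  0.127] long-axis yaw from y 82.4
plane
xy [ 0.915 -0.001] size [0.018 0.104] long-axis yaw from y 2.0
xy [0.854 0.076] size [0.031 0.014] long-axis yaw from y -14.0
xy [0.845 0.023] size [0.065 0.017] long-axis yaw from y -9.5
xy [0.623 0.109] size [0.04 0.12] long-axis yaw from y 0.0
xy [ 0.577 -0.355] size [0.03  0.089] long-axis yaw from y 88.7
xy [0.445 0.099] size [0.034 0.067] long-axis yaw from y 12.7
xy [0.392 0.285] size [0.047 0.034] long-axis yaw from y -38.2
mallet head top
xy [0.431 0.097] size [0.052 0.059] long-axis yaw from y 7.6
handle
xy [0.429 0.096] size [0.027 0.027] long-axis yaw from y 45.0
small
xy [0.431 0.097] size [0.04  0.048] long-axis yaw from y 8.1
floor
xy [ 0.626 -0.345] size [0.006 0.08 ] long-axis yaw from y 0.0
xy [ 0.644 -0.109] size [0.083 0.083] long-axis yaw from y -45.0
xy [0.623 0.106] size [0.056 0.158] long-axis yaw from y 0.0
xy [ 0.591 -0.324] size [0.008 0.042] long-axis yaw from y 0.0
xy [0.58  0.291] size [0.062 0.028] long-axis yaw from y -90.0
cap top z 0.055708990936907316
```

View pics/w9.png

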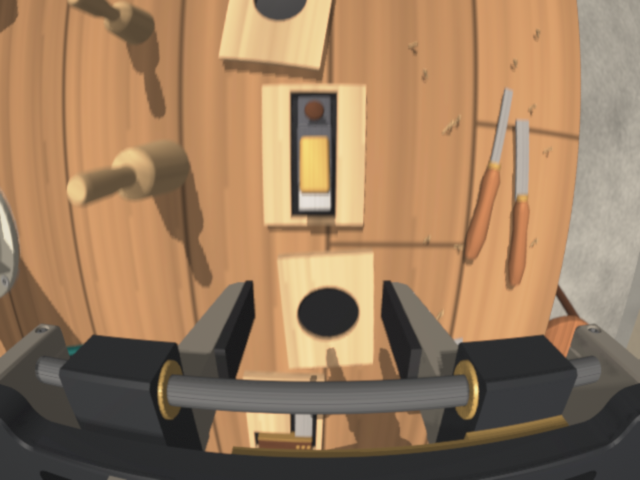

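The plane sits inside its recess at (314,153). The big-mallet insert at (328,312) and the big mallet's handle top at (78,190) are clear, so the big mallet is next.

Call:
jog_arm(
  rows=[
    {"rx": 0, "ry": 0, "rz": 0, "dx": 4.8, "dy": -19.6, "dz": 0, "jaw": 7},
    {"rx": 0, "ry": 0, "rz": 0, "dx": 4.8, "dy": -19.6, "dz": 0, "jaw": 7},
    {"rx": 0, "ry": 0, "rz": 0, "dx": 4.8, "dy": -19.6, "dz": 0, "jaw": 7},
    {"rx": 0, "ry": 0, "rz": 0, "dx": 4.8, "dy": -19.6, "dz": 0, "jaw": 7},
    {"rx": 0, "ry": 0, "rz": 0, "dx": 4.8, "dy": -19.6, "dz": 0, "jaw": 7},
    {"rx": 0, "ry": 0, "rz": 0, "dx": 4.8, "dy": -19.6, "dz": 3, "jaw": 7},
    {"rx": 0, "ry": 0, "rz": 0, "dx": 4.8, "dy": -19.6, "dz": 3, "jaw": 7},
    {"rx": 0, "ry": 0, "rz": 0, "dx": 4.8, "dy": -19.6, "dz": 3, "jaw": 7},
  ],
)

```text
clock: 13.45
ee_pos: [0.4283, 0.0968, 0.3508]
ee_rot: [-2.211, -2.231, 0.002]
ft_force: [1.0, -0.1, 0.3]
grip_width: 0.76
gripper_force: 0.0
```

```bash
python3 - <<'E'
from cell import ctrl
from h import *
s=ctrl.get_state();print(s["ee_pos"],s["grip_width"])
c=ctrl.read_camera("wrist"); cv2.imwrite("pics/w10.png",c["color"][:,:,::-1]); np.savez("pics/w10.npz",**c)
P=wcloud(c)
for k,lo,hi in [("head",.05,.106),("handle",.19,.21),("handle2",.15,.21),("small",.14,.16),("small2",.1,.16),("ins",.015,.021)]:
  print(k);rects(top(P,lo,hi),30)
goto(.429,.096,.244,.5,s)
E
```

```text
[0.42825342 0.09682925 0.35077796] 0.7603476400761356
head
xy [0.624 0.082] size [0.066 0.038] long-axis yaw from y 0.0
xy [0.427 0.102] size [0.053 0.064] long-axis yaw from y 87.0
xy [0.388 0.286] size [0.044 0.036] long-axis yaw from y -66.8
handle
xy [0.427 0.098] size [0.028 0.026] long-axis yaw from y -90.0
handle2
xy [0.427 0.098] size [0.028 0.026] long-axis yaw from y -90.0
small
small2
xy [0.427 0.1  ] size [0.056 0.046] long-axis yaw from y -90.0
ins
xy [0.907 0.021] size [0.02  0.172] long-axis yaw from y 1.9
xy [0.901 0.132] size [0.019 0.052] long-axis yaw from y 6.8
xy [0.872 0.183] size [0.032 0.011] long-axis yaw from y -18.4
xy [0.865 0.134] size [0.051 0.012] long-axis yaw from y -9.5
xy [0.84  0.044] size [0.134 0.015] long-axis yaw from y -12.3
xy [ 0.641 -0.055] size [0.125 0.072] long-axis yaw from y -86.3
xy [0.622 0.107] size [0.172 0.126] long-axis yaw from y 0.0
xy [ 0.558 -0.256] size [0.081 0.084] long-axis yaw from y 88.0
xy [0.579 0.295] size [0.151 0.127] long-axis yaw from y -8.4
xy [ 0.254 -0.288] size [0.012 0.066] long-axis yaw from y 14.9
d(cm) [-0.08  0.09 10.68]  rot [-0.001  0.     0.   ] [-0.000e+00 -2.000e-03 -3.141e+00]
```

View pics/w10.png

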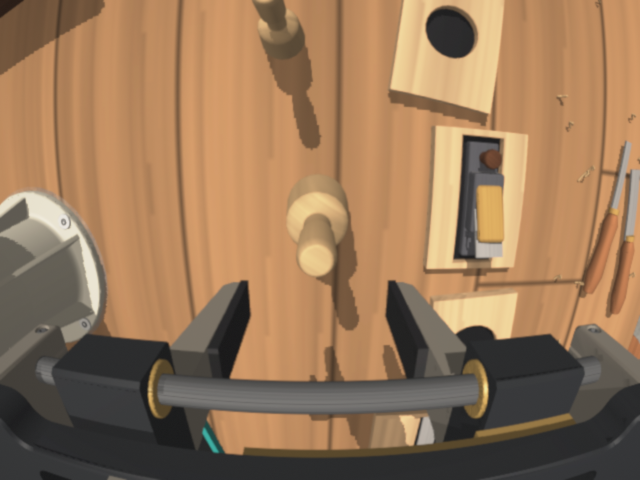

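The handle top at (317,258) lies centrally between the fingers. I'll descend and grip.

Call:
jog_arm(
  rows=[
    {"rx": 0, "ry": 0, "rz": 0, "dx": 0.1, "dy": -0.1, "dz": 4, "jaw": 7},
    {"rx": 0, "ry": 0, "rz": 0, "dx": 0.1, "dy": -0.1, "dz": 8, "jaw": 7},
    {"rx": 0, "ry": 0, "rz": 0, "dx": 0.1, "dy": -0.1, "dz": 10.7, "jaw": 7},
    {"rx": 0, "ry": 0, "rz": 0, "dx": 0.1, "dy": -0.1, "dz": 10.7, "jaw": 7},
    {"rx": 0, "ry": 0, "rz": 0, "dx": 0.1, "dy": -0.1, "dz": 10.7, "jaw": 2},
    {"rx": 0, "ry": 0, "rz": 0, "dx": 0.1, "dy": -0.1, "dz": 10.7, "jaw": 2},
    {"rx": 0, "ry": 0, "rz": 0, "dx": 0.1, "dy": -0.1, "dz": 10.7, "jaw": 2},
    {"rx": 0, "ry": 0, "rz": 0, "dx": 0.1, "dy": -0.1, "dz": 10.7, "jaw": 2},
    {"rx": 0, "ry": 0, "rz": 0, "dx": 0.1, "dy": -0.1, "dz": 10.7, "jaw": 2},
    {"rx": 0, "ry": 0, "rz": 0, "dx": 0.1, "dy": -0.1, "dz": 10.7, "jaw": 2},
    {"rx": 0, "ry": 0, "rz": 0, "dx": 0.1, "dy": -0.1, "dz": 10.7, "jaw": 2},
    {"rx": 0, "ry": 0, "rz": 0, "dx": 0.1, "dy": -0.1, "dz": 10.7, "jaw": 2},
  ],
)

```text
clock: 14.7
ee_pos: [0.4272, 0.0979, 0.2441]
ee_rot: [2.211, 2.231, 0.001]
ft_force: [-1.3, -0.6, 5.7]
grip_width: 0.299
gripper_force: 30.0
```

Call:
jog_arm(
  rows=[
    {"rx": 0, "ry": 0, "rz": 0, "dx": 0, "dy": 0, "dz": -2, "jaw": 2},
    {"rx": 0, "ry": 0, "rz": 0, "dx": 0, "dy": 0, "dz": -6, "jaw": 2},
    {"rx": 0, "ry": 0, "rz": 0, "dx": 0, "dy": 0, "dz": -9, "jaw": 2},
    {"rx": 0, "ry": 0, "rz": 0, "dx": -3, "dy": 3, "dz": -9, "jaw": 2},
    {"rx": 0, "ry": 0, "rz": 0, "dx": -6, "dy": 6, "dz": -9, "jaw": 2},
    {"rx": 0, "ry": 0, "rz": 0, "dx": -9, "dy": 9, "dz": -9, "jaw": 2},
    {"rx": 0, "ry": 0, "rz": 0, "dx": -12, "dy": 12, "dz": -9, "jaw": 2},
    {"rx": 0, "ry": 0, "rz": 0, "dx": -15, "dy": 15, "dz": -9, "jaw": 2},
    {"rx": 0, "ry": 0, "rz": 0, "dx": -18, "dy": 18, "dz": -9, "jaw": 2},
    {"rx": 0, "ry": 0, "rz": 0, "dx": -20, "dy": 21, "dz": -9, "jaw": 2},
    {"rx": 0, "ry": 0, "rz": 0, "dx": -20.7, "dy": 21.5, "dz": -7, "jaw": 2},
    {"rx": 0, "ry": 0, "rz": 0, "dx": -20.7, "dy": 21.5, "dz": -6, "jaw": 2},
  ],
)

```text
clock: 15.9
ee_pos: [0.6438, -0.1083, 0.301]
ee_rot: [-2.211, -2.228, 0.003]
ft_force: [-1.4, 0.3, -3.9]
grip_width: 0.295
gripper_force: 30.0
```

Call:
jog_arm(
  rows=[
    {"rx": 0, "ry": 0, "rz": 0, "dx": 0, "dy": 0, "dz": 0, "jaw": 2},
    {"rx": 0, "ry": 0, "rz": 0, "dx": 0, "dy": 0, "dz": 2, "jaw": 2},
    {"rx": 0, "ry": 0, "rz": 0, "dx": 0, "dy": 0, "dz": 2, "jaw": 2},
    {"rx": 0, "ry": 0, "rz": 0, "dx": 0, "dy": 0, "dz": 2, "jaw": 2},
  ],
)

```text
clock: 16.3
ee_pos: [0.6433, -0.1065, 0.2842]
ee_rot: [-2.21, -2.232, 0.001]
ft_force: [0.2, -0.1, -2.8]
grip_width: 0.299
gripper_force: 30.0
```

```bash
python3 - <<'E'
from cell import ctrl
from h import *
s=ctrl.get_state();print(s["ee_pos"],s["grip_width"])
for n in ["wrist","scene","side"]:
  c=ctrl.read_camera(n); cv2.imwrite(f"pics/m_{n}.png",c["color"][:,:,::-1]); np.savez(f"pics/m_{n}.npz",**c)
  P=wcloud(c) if n=="wrist" else cloud(c)
  z=s["ee_pos"][2]-.244
  for k,lo,hi in [("head",z+.004,z+.105),("head base",z+.002,z+.02),("handle",z+.12,z+.15),("ins",.014,.021)]:
    Q=P.copy();Q[(abs(P[...,0]-.644)>.12)|(abs(P[...,1]+.107)>.12)]=np.nan
    print(n,k);rects(top(Q,lo,hi),60)
goto(.644,-.107,.251,.5,s)
E
```

```text
[ 0.64332655 -0.10652266  0.2842229 ] 0.29902502084723837
wrist head
xy [ 0.643 -0.098] size [0.068 0.058] long-axis yaw from y -90.0
wrist head base
wrist handle
wrist ins
xy [ 0.644 -0.106] size [0.125 0.173] long-axis yaw from y 3.8
xy [ 0.545 -0.221] size [0.04  0.012] long-axis yaw from y -90.0
scene head
xy [ 0.653 -0.119] size [0.067 0.05 ] long-axis yaw from y -47.0
scene head base
xy [ 0.657 -0.125] size [0.068 0.03 ] long-axis yaw from y -53.5
scene handle
scene ins
xy [ 0.645 -0.108] size [0.127 0.178] long-axis yaw from y 3.9
xy [ 0.584 -0.222] size [0.01  0.118] long-axis yaw from y -90.0
side head
xy [ 0.636 -0.089] size [0.067 0.044] long-axis yaw from y -62.5
side head base
xy [ 0.634 -0.082] size [0.065 0.029] long-axis yaw from y -64.2
side handle
side ins
xy [ 0.644 -0.104] size [0.127 0.182] long-axis yaw from y 3.2
xy [ 0.604 -0.22 ] size [0.014 0.074] long-axis yaw from y -90.0
d(cm) [-0.05  0.07  3.32]  rot [-0.001 -0.     0.001] [ 0.000e+00 -1.000e-03 -3.141e+00]
```

Call:
jog_arm(
  rows=[
    {"rx": 0, "ry": 0, "rz": 0, "dx": 0, "dy": 0, "dz": 1, "jaw": 2},
    {"rx": 0, "ry": 0, "rz": 0, "dx": 0, "dy": 0, "dz": 2, "jaw": 2},
    {"rx": 0, "ry": 0, "rz": 0, "dx": 0, "dy": 0, "dz": 2.8, "jaw": 2},
    {"rx": 0, "ry": 0, "rz": 0, "dx": 0, "dy": 0, "dz": 3.3, "jaw": 2},
    {"rx": 0, "ry": 0, "rz": 0, "dx": 0, "dy": 0, "dz": 3.3, "jaw": 2},
    {"rx": 0, "ry": 0, "rz": 0, "dx": 0, "dy": 0, "dz": 3.3, "jaw": 2},
  ],
)

```text
clock: 17.05
ee_pos: [0.6442, -0.1072, 0.2508]
ee_rot: [2.211, 2.231, 0.001]
ft_force: [0.4, 0.5, 0.5]
grip_width: 0.3
gripper_force: 30.0
```

Call:
jog_arm(
  rows=[
    {"rx": 0, "ry": 0, "rz": 0, "dx": 0, "dy": 0, "dz": 0.05, "jaw": 2},
    {"rx": 0, "ry": 0, "rz": 0, "dx": 0, "dy": 0, "dz": 0.05, "jaw": 6.5},
    {"rx": 0, "ry": 0, "rz": 0, "dx": 0, "dy": 0, "dz": 0.05, "jaw": 6.5},
    {"rx": 0, "ry": 0, "rz": 0, "dx": 0, "dy": 0, "dz": 0.05, "jaw": 6.5},
    {"rx": 0, "ry": 0, "rz": 0, "dx": 0, "dy": 0, "dz": 0.05, "jaw": 6.5},
    {"rx": 0, "ry": 0, "rz": 0, "dx": 0, "dy": 0, "dz": -3, "jaw": 6.5},
    {"rx": 0, "ry": 0, "rz": 0, "dx": 0, "dy": 0, "dz": -7, "jaw": 6.5},
    {"rx": 0, "ry": 0, "rz": 0, "dx": 0, "dy": 0, "dz": -11, "jaw": 6.5},
    {"rx": 0, "ry": 0, "rz": 0, "dx": 0, "dy": 0, "dz": -13, "jaw": 6.5},
    {"rx": 0, "ry": 0, "rz": 0, "dx": 0, "dy": 0, "dz": -13, "jaw": 6.5},
  ],
)

```text
clock: 18.05
ee_pos: [0.645, -0.1075, 0.3844]
ee_rot: [2.208, 2.228, 0.005]
ft_force: [-1.0, -0.1, -0.7]
grip_width: 0.707
gripper_force: 0.0
```

```bash
python3 - <<'E'
from cell import ctrl
from h import *
s=ctrl.get_state();print(s["ee_pos"],s["grip_width"])
for n in ["scene","side","wrist"]:
  c=ctrl.read_camera(n)
  P=wcloud(c) if n=="wrist" else cloud(c)
  P[(abs(P[...,0]-.644)>.05)|(abs(P[...,1]+.107)>.05)]=np.nan
  print(n,"handle");rects(top(P,.18,.22),40);print("base");rects(top(P,.024,.05),40);print("max z",np.nanmax(np.where(P[...,2]<.23,P[...,2],0)))
goto(.384,.298,.33,.5,s)
E
```

```text
[ 0.64501576 -0.10745884  0.38443208] 0.7070852328930579
scene handle
xy [ 0.646 -0.11 ] size [0.026 0.026] long-axis yaw from y 0.0
base
xy [ 0.658 -0.125] size [0.064 0.028] long-axis yaw from y -52.8
max z 0.21328561220154274
side handle
xy [ 0.642 -0.1  ] size [0.026 0.034] long-axis yaw from y 0.0
base
xy [ 0.631 -0.084] size [0.067 0.033] long-axis yaw from y -57.8
max z 0.2153326775437019
wrist handle
xy [ 0.643 -0.104] size [0.028 0.026] long-axis yaw from y -90.0
base
xy [ 0.645 -0.085] size [0.029 0.068] long-axis yaw from y 88.3
max z 0.21325971139620878
d(cm) [ 40.78 -25.77   5.25]  rot [0.006 0.001 0.   ] [-2.000e-03  9.000e-03 -3.141e+00]
```

The big mallet stands upright in its recess. The small mallet is next.

Call:
jog_arm(
  rows=[
    {"rx": 0, "ry": 0, "rz": 0, "dx": 40.8, "dy": -25.8, "dz": 0, "jaw": 6.5},
    {"rx": 0, "ry": 0, "rz": 0, "dx": 40.8, "dy": -25.8, "dz": 0, "jaw": 6.5},
    {"rx": 0, "ry": 0, "rz": 0, "dx": 40.8, "dy": -25.8, "dz": 0, "jaw": 6.5},
    {"rx": 0, "ry": 0, "rz": 0, "dx": 40.8, "dy": -25.8, "dz": 0, "jaw": 6.5},
    {"rx": 0, "ry": 0, "rz": 0, "dx": 40.8, "dy": -25.8, "dz": 0, "jaw": 6.5},
    {"rx": 0, "ry": 0, "rz": 0, "dx": 40.8, "dy": -25.8, "dz": 0, "jaw": 6.5},
    {"rx": 0, "ry": 0, "rz": 0, "dx": 40.8, "dy": -25.8, "dz": 0, "jaw": 6.5},
    {"rx": 0, "ry": 0, "rz": 0, "dx": 40.8, "dy": -25.8, "dz": 0, "jaw": 6.5},
    {"rx": 0, "ry": 0, "rz": 0, "dx": 40.8, "dy": -25.8, "dz": 0, "jaw": 6.5},
    {"rx": 0, "ry": 0, "rz": 0, "dx": 40.8, "dy": -25.8, "dz": 5, "jaw": 6.5},
    {"rx": 0, "ry": 0, "rz": 0, "dx": 40.8, "dy": -25.8, "dz": 8, "jaw": 6.5},
    {"rx": 0, "ry": 0, "rz": 0, "dx": 40.8, "dy": -25.8, "dz": 8, "jaw": 6.5},
  ],
)

```text
clock: 19.4
ee_pos: [0.3788, 0.2972, 0.2952]
ee_rot: [-2.208, -2.233, 0.017]
ft_force: [0.2, -0.6, -0.2]
grip_width: 0.705
gripper_force: 0.0
```

Call:
jog_arm(
  rows=[
    {"rx": 0, "ry": 0, "rz": 0, "dx": 0, "dy": 0, "dz": 0, "jaw": 6.5},
    {"rx": 0, "ry": 0, "rz": 0, "dx": 0, "dy": 0, "dz": 0, "jaw": 6.5},
  ],
)

```text
clock: 19.6
ee_pos: [0.3832, 0.2983, 0.302]
ee_rot: [2.212, 2.23, 0.002]
ft_force: [-0.1, -0.0, 0.0]
grip_width: 0.708
gripper_force: 0.0
```

```bash
python3 - <<'E'
from cell import ctrl
from h import *
s=ctrl.get_state();print(s["ee_pos"],s["grip_width"])
c=ctrl.read_camera("wrist"); cv2.imwrite("pics/w11.png",c["color"][:,:,::-1])
P=wcloud(c)
for k,lo,hi in [("handle",.14,.165),("handle2",.10,.165),("head",.02,.07),("ins",.014,.021),("floor",.003,.009)]:
  print(k);rects(top(P,lo,hi),30)
goto(.384,.298,.196,.5,s)
E
```

```text
[0.38320919 0.29833213 0.30195653] 0.7084708965327711
handle
xy [0.386 0.291] size [0.022 0.024] long-axis yaw from y 0.0
handle2
xy [0.386 0.292] size [0.025 0.023] long-axis yaw from y -80.5
head
xy [0.622 0.162] size [0.038 0.03 ] long-axis yaw from y -90.0
xy [0.455 0.497] size [0.077 0.044] long-axis yaw from y -83.8
xy [0.386 0.295] size [0.046 0.039] long-axis yaw from y -85.9
ins
xy [0.905 0.107] size [0.022 0.066] long-axis yaw from y 5.7
xy [0.866 0.149] size [0.087 0.017] long-axis yaw from y -7.6
xy [0.622 0.169] size [0.126 0.052] long-axis yaw from y -90.0
xy [0.58  0.307] size [0.175 0.127] long-axis yaw from y -8.5
floor
xy [0.786 0.559] size [0.074 0.08 ] long-axis yaw from y 0.0
xy [0.627 0.158] size [0.052 0.042] long-axis yaw from y -90.0
xy [0.583 0.306] size [0.063 0.065] long-axis yaw from y 18.4
xy [0.519 0.317] size [0.17  0.003] long-axis yaw from y -8.6
xy [0.468 0.52 ] size [0.046 0.018] long-axis yaw from y -90.0
d(cm) [-0.04  0.07 10.6 ]  rot [ 0.001 -0.001 -0.001] [-1.000e-03 -2.000e-03  3.141e+00]
```

View pics/w11.png

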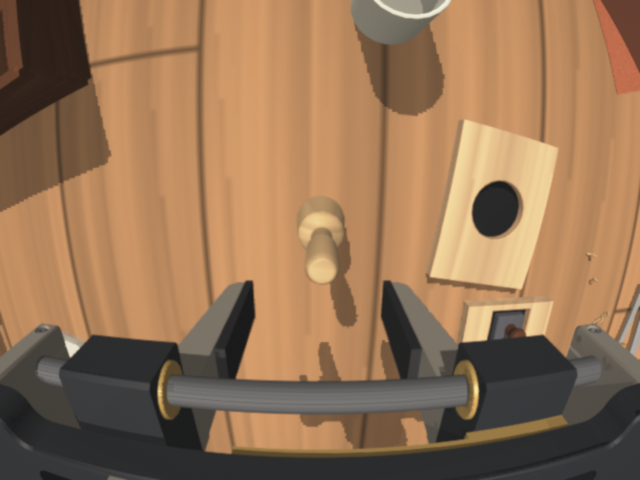

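The small mallet's handle top is at (321,270), slightly nearer than the tool centre. I'll correct by −6.5 mm in tool x and descend.

Call:
jog_arm(
  rows=[
    {"rx": 0, "ry": 0, "rz": 0, "dx": -0.6, "dy": 0.2, "dz": 3, "jaw": 6.5},
    {"rx": 0, "ry": 0, "rz": 0, "dx": -0.6, "dy": 0.2, "dz": 7, "jaw": 6.5},
    {"rx": 0, "ry": 0, "rz": 0, "dx": -0.6, "dy": 0.2, "dz": 10.6, "jaw": 6.5},
    {"rx": 0, "ry": 0, "rz": 0, "dx": -0.6, "dy": 0.2, "dz": 10.6, "jaw": 6.5},
    {"rx": 0, "ry": 0, "rz": 0, "dx": -0.6, "dy": 0.2, "dz": 10.6, "jaw": 1.7},
    {"rx": 0, "ry": 0, "rz": 0, "dx": -0.6, "dy": 0.2, "dz": 10.6, "jaw": 1.7},
    {"rx": 0, "ry": 0, "rz": 0, "dx": -0.6, "dy": 0.2, "dz": 10.6, "jaw": 1.7},
    {"rx": 0, "ry": 0, "rz": 0, "dx": -0.6, "dy": 0.2, "dz": 10.6, "jaw": 1.7},
    {"rx": 0, "ry": 0, "rz": 0, "dx": -0.6, "dy": 0.2, "dz": 10.6, "jaw": 1.7},
    {"rx": 0, "ry": 0, "rz": 0, "dx": -0.6, "dy": 0.2, "dz": 10.6, "jaw": 1.7},
    {"rx": 0, "ry": 0, "rz": 0, "dx": -0.6, "dy": 0.2, "dz": 10.6, "jaw": 1.7},
    {"rx": 0, "ry": 0, "rz": 0, "dx": -0.6, "dy": 0.2, "dz": 10.6, "jaw": 1.7},
  ],
)

```text
clock: 20.85
ee_pos: [0.3846, 0.2927, 0.1952]
ee_rot: [2.211, 2.231, 0.002]
ft_force: [0.5, 0.3, 6.6]
grip_width: 0.257
gripper_force: 30.0
```

Call:
jog_arm(
  rows=[
    {"rx": 0, "ry": 0, "rz": 0, "dx": 0, "dy": 0, "dz": -2, "jaw": 1.7},
    {"rx": 0, "ry": 0, "rz": 0, "dx": 0, "dy": 0, "dz": -5, "jaw": 1.7},
    {"rx": 0, "ry": 0, "rz": 0, "dx": 0, "dy": 0, "dz": -8, "jaw": 1.7},
    {"rx": 0, "ry": 0, "rz": 0, "dx": 0, "dy": 0, "dz": -8, "jaw": 1.7},
  ],
)

```text
clock: 21.25
ee_pos: [0.3855, 0.2934, 0.2778]
ee_rot: [2.211, 2.231, 0.008]
ft_force: [-0.7, 0.8, -1.5]
grip_width: 0.255
gripper_force: 30.0
```

```bash
python3 - <<'E'
from cell import ctrl
from h import *
s=ctrl.get_state();print(s["ee_pos"],s["grip_width"])
goto(.5805,.3065,.25,.5,s)
E
```

```text
[0.38553715 0.29342521 0.27784834] 0.2552956988114942
d(cm) [ 1.12 19.5   2.87]  rot [ 0.004 -0.003  0.   ] [ 0.005  0.007 -3.141]
```

Call:
jog_arm(
  rows=[
    {"rx": 0, "ry": 0, "rz": 0, "dx": 1.2, "dy": 4, "dz": 0, "jaw": 1.7},
    {"rx": 0, "ry": 0, "rz": 0, "dx": 1.2, "dy": 8, "dz": 0, "jaw": 1.7},
    {"rx": 0, "ry": 0, "rz": 0, "dx": 1.2, "dy": 12, "dz": 0, "jaw": 1.7},
    {"rx": 0, "ry": 0, "rz": 0, "dx": 1.2, "dy": 16, "dz": 0, "jaw": 1.7},
    {"rx": 0, "ry": 0, "rz": 0, "dx": 1.2, "dy": 19.5, "dz": 0, "jaw": 1.7},
    {"rx": 0, "ry": 0, "rz": 0, "dx": 1.2, "dy": 19.5, "dz": 3, "jaw": 1.7},
    {"rx": 0, "ry": 0, "rz": 0, "dx": 1.2, "dy": 19.5, "dz": 4, "jaw": 1.7},
    {"rx": 0, "ry": 0, "rz": 0, "dx": 1.2, "dy": 19.5, "dz": 4, "jaw": 1.7},
    {"rx": 0, "ry": 0, "rz": 0, "dx": 1.2, "dy": 19.5, "dz": 4, "jaw": 1.7},
  ],
)

```text
clock: 22.15
ee_pos: [0.5784, 0.3062, 0.2345]
ee_rot: [-2.211, -2.232, 0.002]
ft_force: [0.0, 0.2, -1.7]
grip_width: 0.255
gripper_force: 30.0
```

```bash
python3 - <<'E'
from cell import ctrl
from h import *
s=ctrl.get_state();print(s["ee_pos"],s["grip_width"])
z=s["ee_pos"][2]-.1955
for n in ["wrist","scene","side"]:
  c=ctrl.read_camera(n)
  P=wcloud(c) if n=="wrist" else cloud(c)
  P[(abs(P[...,0]-.58)>.11)|(abs(P[...,1]-.307)>.11)]=np.nan
  print(n,"head");rects(top(P,z+.01,z+.05),40);print("ins");rects(top(P,.014,.021),300)
goto(.5805,.3065,.202,.5,s)
E
```

```text
[0.57838044 0.30620726 0.23446404] 0.255183810501267
wrist head
xy [0.579 0.318] size [0.021 0.048] long-axis yaw from y 87.5
ins
xy [0.58  0.307] size [0.174 0.127] long-axis yaw from y -8.5
scene head
xy [0.589 0.29 ] size [0.048 0.03 ] long-axis yaw from y -55.6
ins
xy [0.581 0.304] size [0.179 0.128] long-axis yaw from y -7.3
side head
xy [0.572 0.316] size [0.049 0.028] long-axis yaw from y -59.9
ins
xy [0.579 0.309] size [0.178 0.129] long-axis yaw from y -7.6
d(cm) [0.03 0.22 3.25]  rot [-0.001  0.001  0.001] [-1.000e-03 -2.000e-03 -3.141e+00]
```

Call:
jog_arm(
  rows=[
    {"rx": 0, "ry": 0, "rz": 0, "dx": 0.2, "dy": 0.1, "dz": 1, "jaw": 1.7},
    {"rx": 0, "ry": 0, "rz": 0, "dx": 0.2, "dy": 0.1, "dz": 2, "jaw": 1.7},
    {"rx": 0, "ry": 0, "rz": 0, "dx": 0.2, "dy": 0.1, "dz": 2.8, "jaw": 1.7},
    {"rx": 0, "ry": 0, "rz": 0, "dx": 0.2, "dy": 0.1, "dz": 3.2, "jaw": 1.7},
    {"rx": 0, "ry": 0, "rz": 0, "dx": 0.2, "dy": 0.1, "dz": 3.2, "jaw": 1.7},
    {"rx": 0, "ry": 0, "rz": 0, "dx": 0.2, "dy": 0.1, "dz": 3.2, "jaw": 1.7},
  ],
)

```text
clock: 22.9
ee_pos: [0.5801, 0.3082, 0.2025]
ee_rot: [-2.211, -2.231, 0.0]
ft_force: [0.6, -0.1, -1.1]
grip_width: 0.256
gripper_force: 30.0
```

Call:
jog_arm(
  rows=[
    {"rx": 0, "ry": 0, "rz": 0, "dx": 0, "dy": 0, "dz": 0.1, "jaw": 1.7},
    {"rx": 0, "ry": 0, "rz": 0, "dx": 0, "dy": 0, "dz": 0.1, "jaw": 1.7},
    {"rx": 0, "ry": 0, "rz": 0, "dx": 0, "dy": 0, "dz": 0.1, "jaw": 6.5},
    {"rx": 0, "ry": 0, "rz": 0, "dx": 0, "dy": 0, "dz": 0.1, "jaw": 6.5},
    {"rx": 0, "ry": 0, "rz": 0, "dx": 0, "dy": 0, "dz": 0.1, "jaw": 6.5},
    {"rx": 0, "ry": 0, "rz": 0, "dx": 0, "dy": 0, "dz": 0.1, "jaw": 6.5},
    {"rx": 0, "ry": 0, "rz": 0, "dx": 0, "dy": 0, "dz": -3, "jaw": 6.5},
    {"rx": 0, "ry": 0, "rz": 0, "dx": 0, "dy": 0, "dz": -8, "jaw": 6.5},
    {"rx": 0, "ry": 0, "rz": 0, "dx": 0, "dy": 0, "dz": -13, "jaw": 6.5},
    {"rx": 0, "ry": 0, "rz": 0, "dx": 0, "dy": 0, "dz": -18, "jaw": 6.5},
    {"rx": 0, "ry": 0, "rz": 0, "dx": 0, "dy": -6, "dz": -20, "jaw": 6.5},
    {"rx": 0, "ry": 0, "rz": 0, "dx": 0, "dy": -6, "dz": -20, "jaw": 6.5},
  ],
)

```text
clock: 24.1
ee_pos: [0.5183, 0.3079, 0.406]
ee_rot: [2.211, 2.232, 0.006]
ft_force: [-0.4, -0.5, -1.2]
grip_width: 0.707
gripper_force: 0.0
```

```bash
python3 - <<'E'
from cell import ctrl
from h import *
s=ctrl.get_state();print(s["ee_pos"],s["clock"])
for n in ["scene","side"]:
  c=ctrl.read_camera(n);cv2.imwrite(f"pics/end_{n}.png",c["color"][:,:,::-1])
  P=cloud(c)
  for k,x,y in [("small",.58,.307),("big",.644,-.107),("plane",.623,.107),("stock",.577,-.359)]:
    q=P[(abs(P[...,0]-x)<.02)&(abs(P[...,1]-y)<.02)][:,2];q=q[q<.25];print(n,k,round(np.nanmax(q),4))
  P[(abs(P[...,0]-.58)>.06)|(abs(P[...,1]-.307)>.06)]=np.nan
  rects(top(P,.11,.165),30);rects(top(P,.024,.05),40)
E
```

```text
[0.51826747 0.30786509 0.40595069] 24.1
scene small 0.1626
scene big 0.2127
scene plane 0.056
scene stock 0.0323
xy [0.583 0.295] size [0.025 0.021] long-axis yaw from y -69.4
xy [0.586 0.289] size [0.047 0.03 ] long-axis yaw from y -71.6
side small 0.164
side big 0.2135
side plane 0.06
side stock 0.0367
xy [0.579 0.309] size [0.025 0.023] long-axis yaw from y -71.6
xy [0.574 0.318] size [0.048 0.026] long-axis yaw from y -55.6
```

View pics/end_scene.png

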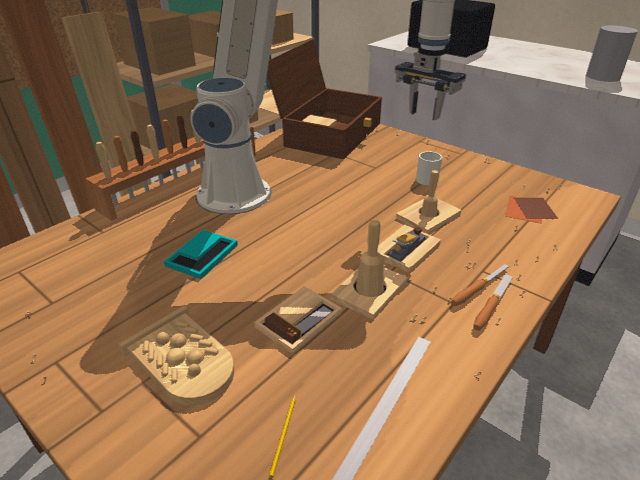

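The square (298,320), plane (407,243), big mallet (370,265) and small mallet (430,205) all sit in their inserts. The mug and panel are where they were, and the gripper is clear.

```bash
python3 -c "
from cell import ctrl
print(ctrl.close_job())"
```

```text
the job is handed in; nothing more can be done
None
```

I put the try square, the block plane, the big mallet and the small mallet away in that order, each seated in its own wooden insert in the final camera check, left the mug and panel where they were, and handed the job in at about 24 s.

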